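Pulse the bench mixer: bayonet lid held at the half-turn

ROBOT

A 6-joint arm with a two-finger parallel gripper is mounted at the origin on a cart in front of the work surface, level with it; the furniture and walls round the work are solid. World frame = base frame: x ahead of the robot, y to its left, z up, the work surface at z = 0. Lengths are in mm, angles in rad, forces in N, time in s.
With the tool pointing down it reaches from about 275 to 1000 mm from the base axis. Payload 8.4 kg.
Tool frame: the origin (TCP) lies between the finger pads, 19 mm behind the fingertips; this is the grasp point; z points along the fingers, y is the line along which they close (so a half turn about z gives the same grasp; the last joint's range is limited). The gripper opens to 85 mm and grips with 20 to 120 N. Pads are 22 mm wide; open, the fingers measure 114 mm over their backs; the gripper's body (76 mm by 85 mm) begins 54 mm behind the grasp point. The pads swing forward as they close: fully open they stand 13 mm farther back than shut.
Start: joints at [1.228, 0.353, 1.633, -0, 1.155, -0.002], TCP at [208.899, 589.058, 249.981] pointing down, gripper open.
Joint ranges: [-2.63, 2.63], [-0.92, 2.1], [0.06, 2.66], [-1.3, 4.44], [0, 2.69], [-3.02, 3.02]. Speed limits (rad/s): [2.22, 2.22, 2.79, 3.14, 3.14, 3.14].

INTERFACE

Orientations are given as [roll, pitch, yaw] about the fixed x, y, z axes, in that order (R = Rz(yaw) Ry(pitch) Rx(roll)).
In Python, from rig import r, eyes gives the robot as it stands. The module is installed in compiled form; this text tells all that it offers.
- The arm moves only by the shell command python3 -m inch 'ROWS' [FORCE]. ROWS is JSON, a list of rows, each a list of 7 numbers: the shift along the tool's x, y, z in m, then the turn, a rotation vector about the tool's x, y, z in degrees, then the closure, from -1 (fully open) to 1 (shut). In form: [[x, y, z, rx, ry, rz, gripper], ...]. A call has 1 to 8 rows; each row shifts and turns the commanded pose from where the row before left it, along the tool's axes as they then stand; what a row does not reach is not made up. A row lasts 1/10 s, in which the tool goes at most 50 mm and 8.59 degrees, less where a joint would pass 70% of its speed; a pose out of reach is approached as far as the arm can. A call with a gripper value outside its range is refused whole. The fingers move at their own pace and stop on an object; FORCE is the grip in N (left out, the last holds). Time passes only in rows, so rows that do not move let the fingers close. It gives the time, the measured TCP pose, the force, the opening and the grip force at its end, in the units of the state.
- r.sense(): the state, without advancing time (a new reading comes with each control period).
- eyes.grab_frame(name): name is "scene" or "top"; returns a dict with "img" (400x640x3 uint8, blue, green, red), "fx", "fy", "cx", "cy" (pixels), "R" (3x3) and "t" (3): a world point X has camera coordinates R X + t. Camera axes: x right, y down, z forward; pixel columns grow to the right and rows downward; lengths in mm; the calibration is good to about 2 mm. A picture is of the moment at which its call begins. There is no depth.
- r.sign_off(): hands the job in; it is judged then, once.
The state is a dict: "clock": time; "qpos": joint angles; "qvel": joint speeds; "joint_efforts": joint torques, N m; "eef_pos": TCP position; "tcp_rot": TCP orientation; "contact_force": force on the tool from outside, world axes, zero at the start; "wrist_torque": the same for the moment, N m; "opening": opening from 0.0 (shut) to 1.0 (fully open); "grasp_force": force on a finger pad.
Only numpy, scipy, OpenCV 4.12 (cv2) and the standard library are available. Lean on these libraries where they do the work, as an engineer would, in place of code of your own. Each camera call takes 0.05 s, during which the arm holds its last target. There are 200 camera calls.

TASK

Give the paint mixer on the bench a pulse. Fold its amber dust cover up so that it stands upright behind the bowl as a splash guard, then fit the loose lid with the red grip bar: set it down fully home in the neck with its two pins through the two slots. Twist it clockwise half way, to the yellow pulse marks, and do not let it click into the lock at the red marks; a spring turns it back if you let go, so finish while still gripping the lid and holding it steady at the yellow marks. Leave everything else on the bench where it is.

Things in the scene. Friction and masses are not known exactly. Their poses are not given: they have to be found in the camera images.
- mixer: bench mixer fixed to the worktop: green housing, deck 56 mm high, dial and red rocker on its front. Origin on the worktop on the vertical axis of its neck; x axis from the dial side to the hinge side, z up. Housing from x = -70 to +105 mm, y = -75 to +75 mm. Round dark steel neck, 100 mm across, on top.
- neck (a point): centre of the neck's mouth, on its axis, at the rim (90 mm above the worktop). Bore 52 mm across, with two slots facing each other in its lip, 12.5 mm wide, reaching 33 mm from the axis. The line through the slots lies 17 degrees (0.297 rad) counter-clockwise, seen from above, from the mixer's x axis.
- white_mark (a point): white entry mark on the rim at the slot nearer the robot, 46 mm from the neck's axis; a second one lies across the neck
- yellow_mark (a point): yellow pulse mark on the rim, 38 degrees clockwise (seen from above) of the white mark, 46 mm from the axis; a second one lies across the neck. Red lock marks lie 71 degrees clockwise of the white ones.
- latch (a point): top of the front one of two dark lock blocks that face each other across the neck, 58 mm from its axis and 12 mm above the rim. Their steel spring noses point at the axis, 63 degrees clockwise of the white marks: the lid's tabs meet them at about 55 degrees and click behind them if turned on with force.
- cover (a joint): angle of the dust cover (rad): 0 = shut, level over the neck; 1.571 = upright; end stop 2.1. Starts shut or a little ajar. The hinge is stiff (0.3 N m, about 2.5 N at the pull): the cover stays where it is left. Translucent amber sheet with dark rails, 106 mm wide, 134 mm from hinge to front edge, 4 to 8 mm thick, with a steel D-shaped pull beyond that edge.
- cover_pull (a point): middle of the pull's round bar, which moves with the cover: 9.6 mm thick, 68 mm long, parallel to the hinge, in the cover's plane, 178 mm from the hinge, 39 mm clear gap to the cover's edge. Shut, it is 106 mm above the worktop, nothing below it. Pinched across the mixer's x with the tool pointing down, it turns between the fingers as the cover swings.
- cover_hinge (a point): middle of the cover's hinge axis, which runs along the mixer's y axis, 85 mm behind the neck's axis (mixer x = +85 mm), 106 mm above the worktop
- switch_ring (a joint): angle (rad, clockwise from above) of the sprung ring inside the neck that the lid's pins carry along: 0 = rest, pins under the slots; 0.61 = half-turn, tabs at yellow; 1.05 latch crest; 1.19 to 1.26 locked. The pins have some 3 degrees of play: the lid stands about 0.05 rad further than the ring. The spring resists with 0.05 N m at 0, 0.16 N m at 0.61 and turns it back.
- lid: loose bayonet lid, about 160 g, standing on its plug. Origin under the plug's centre, z up, x along bar, pins and tabs (fits either way round). Plug 48 mm across, z 0-24 mm, tapered; steel cross pin 9.5 mm thick at z 11.5, tips 31 mm off axis; black cap 72 mm across, z 24-33, white tabs 41 mm off axis; red grip bar 54 long, 14 thick, z 33-63. Home: origin 66 mm above the worktop.
- box_relay: flat cardboard carton, 58 x 75 x 38 mm; bystander. Origin under its centre.
- screw_jar: small clear jar of brass screws with a white cap, 58 mm across and 68 mm high; bystander. Origin under its centre.
- spool_copper: spool of copper wire with black flanges, about 70 mm across and 50 mm high; bystander. Origin under it.
- pink_tin: short pink tin, 66 mm across and 64 mm high; bystander. Origin under its centre.
- tape_measure: yellow tape measure, 40 x 76 x 64 mm; bystander. Origin under it.
- marker_black: black marker pen lying down, 132 mm long and 16 mm thick; bystander. Origin under it.
- box_seal: small cardboard carton, 62 x 95 x 50 mm; bystander. Origin under its centre.
Things that resemble listed ones, but are neither listed nor needed, are in the scene too. What is shaped like the lid but blue or green is not meant.

How it is judged (in metres and radians):
On the way, in this order (a step that is already met when the one before it is completed fails the run):
1. the dust cover stands upright (value of joint cover between 1.37 and 1.77 rad), for 0.2 s.
2. the lid is fully home in the neck, pins through the slots (height (world z) of lid below 0.0695 m and horizontal distance between lid and neck below 0.004 m and angle between lid's own z axis and vertical below 0.1 rad), for 0.1 s.
At the end, for the whole second after the job is handed in: Cover upright within 0.2 rad. Lid fully home (origin under 69.5 mm high, within 4 mm of the neck's axis, tilted under 0.1 rad), gripped by the fingers with over 2 N and held still at the half-turn: switch ring at 0.45 to 0.78 rad, moving under 0.2 rad/s, lid under 0.03 m/s (all of step 1 and all of step 2 and value of joint switch_ring between 0.45 and 0.78 rad and velocity of joint switch_ring between -0.2 and 0.2 rad/s and linear speed of lid below 0.03 m/s and contact force between the fingers and lid above 2 N); the arm keeps its last pose, push and grip.
It fails at once if the lid is turned over the latch and clicks into the lock (value of joint switch_ring above 1.05 rad).
It fails at once if a bystander is moved by more than 4 cm (distance of any of box_relay, screw_jar, spool_copper, pink_tin, tape_measure, marker_black, box_seal from where it was at the start of the episode above 0.04 m).
It also fails if it takes over 58 s, if anything falls off the work surface, if the arm or the gripper's body presses on something with over 40 N, if the wrist force passes 120 N, or if a joint passes its speed limit or range.

## Working session

There is one attempt and no reset: what is moved stays moved. The work goes in short steps, Python scripts to look and compute and a shell command to move; the robot and the scene stay as the last step left them, time stands still between calls to the robot, and variables do not carry over. Pictures are saved under pics/ and viewed, at most 10 in all, crops included, and the job is handed in when it is done.

```bash
mkdir -p pics
cat > h.py <<'E'
import numpy as np, cv2
from rig import r, eyes
def ray(f,u,v):
    d=np.array([(u-f["cx"])/f["fx"],(v-f["cy"])/f["fy"],1.]); R=np.array(f["R"]);t=np.array(f["t"])
    return -R.T@t, R.T@d
def onz(f,u,v,z):
    c,d=ray(f,u,v); return c+d*(z-c[2])/d[2]
def proj(f,X):
    p=np.array(f["R"])@np.array(X,float)+np.array(f["t"]); return np.array([f["fx"]*p[0]/p[2]+f["cx"],f["fy"]*p[1]/p[2]+f["cy"]])
E
python3 - <<'E'
from h import *
for n in("top","scene"):
    f=eyes.grab_frame(n); cv2.imwrite(f"pics/{n}0.png",f["img"]); np.save(f"{n}0.npy",f,allow_pickle=True)
    c,_=ray(f,0,0); print(n,c.round(),f["fx"],[onz(f,u,v,0).round()[:2] for u,v in((0,0),(640,0),(0,400),(640,400))])
print(r.sense())
E
```

```text
top [ 229.   45. 1571.] 472.75663764415987 [array([1285., 1241.]), array([ 1315., -1127.]), array([-103., 1041.]), array([ -82., -959.])]
scene [1687. -131. 1422.] 504.3713890430145 [array([-1354., -1537.]), array([-645., 2018.]), array([1046., -961.]), array([1347.,  783.])]
{'clock': 0.1, 'qpos': array([ 1.22761861e+00,  3.53568201e-01,  1.63404826e+00,  2.00736613e-06,
        1.15519829e+00, -2.36838599e-03]), 'qvel': array([ 0.00069445, -0.00231579, -0.00362088,  0.00092049,  0.0021756 ,
       -0.00178547]), 'joint_efforts': array([ 1.16759488e-04, -6.06360126e+01, -3.42822325e+01,  4.15309967e-05,
        3.99683719e-03, -1.02527250e-05]), 'eef_pos': array([208.75365127, 588.68623288, 249.34833629]), 'tcp_rot': array([-3.14037056e+00, -4.72990092e-06,  2.80078250e+00]), 'contact_force': array([ 0.54863159, -0.05271453, -0.36050887]), 'wrist_torque': array([ 0.02802523, -0.01350753,  0.00073888]), 'grasp_force': 0.0, 'opening': 1.0017496930454954}
```

View pics/top0.png

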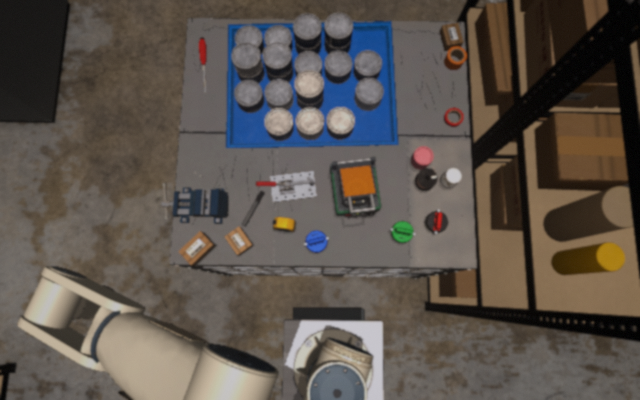

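View pics/scene0.png

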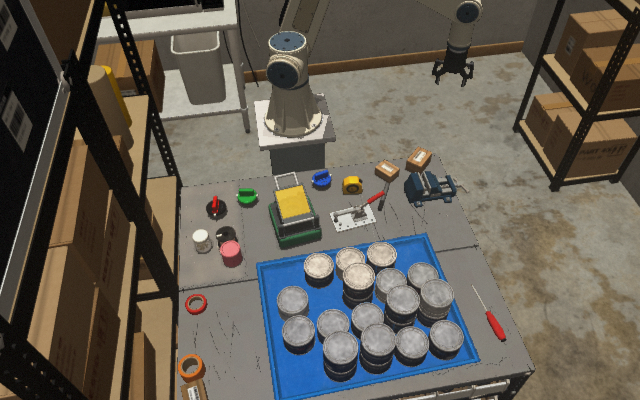

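Run:
```python
from h import *
t=cv2.imread("pics/top0.png")[140:262,300:480]; s=cv2.imread("pics/scene0.png")[160:270,190:350]
a=cv2.resize(t,None,fx=4.4,fy=4.4,interpolation=3)
b=cv2.resize(s,None,fx=4.9,fy=4.9,interpolation=3)
cv2.imwrite("pics/c1.png",a);cv2.imwrite("pics/c2.png",b);print(a.shape,b.shape)
```

```text
(537, 792, 3) (539, 784, 3)
```

View pics/c1.png

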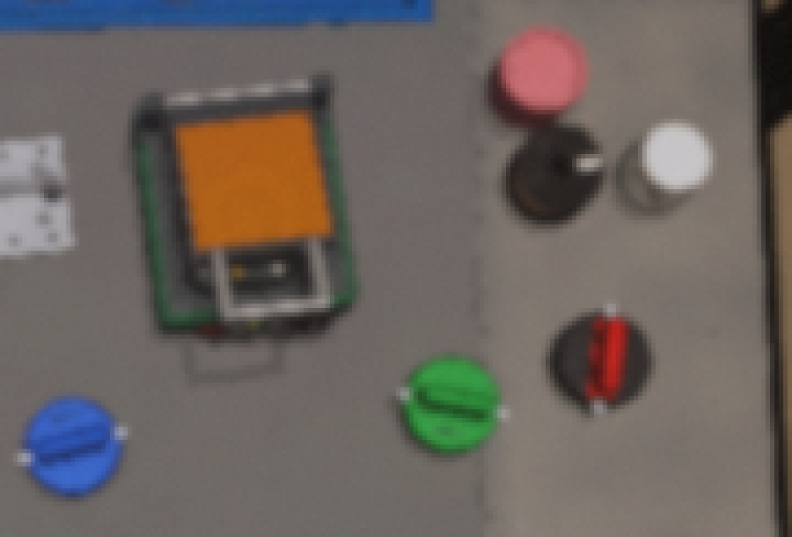

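View pics/c2.png

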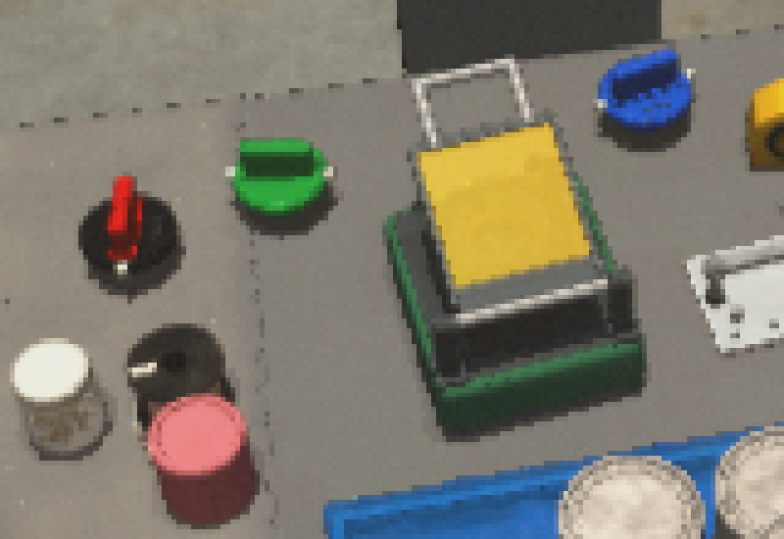

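```bash
cat >> h.py <<'E'
def tri(f,a,g,b):
    c,d=ray(f,*a);e,h=ray(g,*b);d=d/np.linalg.norm(d);h=h/np.linalg.norm(h)
    s=np.linalg.lstsq(np.c_[d,-h],e-c,rcond=None)[0];P=c+s[0]*d;Q=e+s[1]*h
    return (P+Q)/2,np.linalg.norm(P-Q)
E
python3 - <<'E'
from h import *
T=np.load("top0.npy",allow_pickle=True).item();S=np.load("scene0.npy",allow_pickle=True).item()
ct=lambda u,v:((u+.5)/4.4-.5+300,(v+.5)/4.4-.5+140)
cs=lambda u,v:((u+.5)/4.9-.5+190,(v+.5)/4.9-.5+160)
P={"pullR(y-)":((330,303),(415,81)),"pullL":((222,317),(516,62)),"rodL":((165,100),(607,285)),"rodR":((310,86),(458,318)),
"amber fl":((195,250),(552,125)),"amber fr":((331,235),(418,154)),"amber bl":((176,128),(592,258)),"amber br":((311,113),(458,287))}
for k,(a,b) in P.items():
    p,e=tri(T,ct(*a),S,cs(*b));print(k,p.round(1),round(e,1))
# lid: red mask and white tabs
for n,f in(("T",T),("S",S)):
    h=cv2.cvtColor(f["img"],cv2.COLOR_BGR2HSV)
    m=cv2.inRange(h,(0,170,90),(6,255,255))|cv2.inRange(h,(174,170,90),(180,255,255))
    k,l,st,ce=cv2.connectedComponentsWithStats(m)
    for i in range(1,k):
        if st[i,4]>25:print(n,st[i],ce[i].round(1), onz(f,*ce[i],50).round(1))
t1,t2=[onz(T,*ct(*a),29) for a in((611,312),(599,408))];print("tabs",t1.round(1),t2.round(1),np.linalg.norm(t1-t2),(t1+t2)/2)
print("frontscene tab",onz(S,*cs(122,266),29).round(1))
for a in((165,328),(350,303),(137,125)):print("deck",onz(T,*ct(*a),56).round(1))
for a in((387,215),(440,398),(640,340)):print("deckS",onz(S,*cs(*a),56).round(1))
E
```

```text
pullR(y-) [ 487.1 -117.7  167. ] 3.2
pullL [477.2 -44.6 162.3] 4.8
rodL [646.1  -6.9 110.3] 5.7
rodR [ 657.6 -111.1  112. ] 3.2
amber fl [527.2 -26.7 146.9] 4.8
amber fr [ 538.8 -121.8  148.3] 4.7
amber bl [624.1 -14.3 114.3] 4.6
amber br [ 635.7 -109.6  117.9] 0.3
T [199  39   7  25 131] [202.3  50.6] [1063.3  467.8   50. ]
T [445 112  16  14  43] [449.9 120.9] [ 814.  -388.6   50. ]
T [257 182  18   3  42] [264.8 183.3] [589.2 232.6  50. ]
T [434 213   8  17 104] [437.9 221. ] [ 469.5 -335.1   50. ]
S [368 191  16  12  65] [375.6 196.7] [541.7 230.5  50. ]
S [212 196   7  12  56] [214.8 202. ] [ 463.6 -341.7   50. ]
S [185 294  21  19 130] [195.1 304.4] [ 867.7 -411.6   50. ]
S [486 312  19  28 210] [495.3 325.8] [1092.2  458.3   50. ]
tabs [ 508.1 -343.4   29. ] [ 435.2 -331.7   29. ] 73.8098077939205 [ 471.65288172 -337.58357068   29.        ]
frontscene tab [ 500.9 -347.4   29. ]
deck [487.4  -6.7  56. ]
deck [ 507.7 -143.6   56. ]
deck [642.1  15.1  56. ]
deckS [ 510.1 -151.9   56. ]
deckS [ 679.7 -131.8   56. ]
deckS [654.9  10.4  56. ]
```

Candidates for "lid": red bar on black cap at top (437,221) / scene (215,202); blue lid at (316,241); green lid at (402,232); red ring at (450,121) and the red screwdriver. The crop shows that only (437,221) has a red grip bar, black cap and white tabs, so I'll take that one. The cover is ajar at about 0.34 rad, with the pull near (482,-81,165). The mixer's yaw is about 0.13.

```bash
cat >> h.py <<'E'
from scipy.spatial.transform import Rotation as Ro
def tool(goal,yaw=None):
    s=r.sense();R=Ro.from_euler("xyz",s["tcp_rot"])
    print("tool shift mm",R.inv().apply(np.array(goal)-s["eef_pos"]).round(1), "tool z turn deg", None if yaw is None else np.degrees((s["tcp_rot"][2]-yaw+np.pi)%(2*np.pi)-np.pi).round(2),"t",round(s["clock"],2))
E
python3 -m inch '[[-0.0267,-0.03,0.001,0,0,4,-1],[-0.0267,-0.03,0.001,0,0,-4,-1],[-0.0267,-0.03,0.001,0,0,0,0],[-0.0267,-0.03,0.001,0,0,0,0],[-0.0267,-0.03,0.001,0,0,0,0],[-0.0267,-0.03,0.001,0,0,0,0],[-0.0267,-0.03,0.001,0,0,0,0.1],[-0.0267,-0.03,0.001,0,0,0,0.1]]' 40
python3 -m inch '[[-0.0267,-0.03,0.001,0,0,0,0.1],[-0.0267,-0.03,0.001,0,0,0,0.1],[-0.0267,-0.03,0.001,0,0,0,0.1],[-0.0267,-0.03,0.001,0,0,0,0.1],[-0.0267,-0.03,0.001,0,0,0,0.1],[-0.0267,-0.03,0.001,0,0,0,0.1],[-0.0267,-0.03,0.001,0,0,0,0.1],[0,0,0,0,0,0,0.1]]'
python3 -m inch '[[0,0,0,0,0,7.9,0.1],[0,0,0,0,0,7.9,0.1],[0,0,0,0,0,7.9,0.1],[0,0,0,0,0,7.9,0.1],[0,0,0,0,0,7.9,0.1],[0,0,0,0,0,7.9,0.1],[0,0,0,0,0,7.9,0.1],[0,0,0,0,0,7.9,0.1]]'
python3 -c "
from h import *
tool([482,-81,230],1.70);print(r.sense())"
```

```text
clock: 0.9
eef_pos: [327.5, 288.9, 241.8]
tcp_rot: [-3.141, -0.0, 2.801]
contact_force: [0.6, 0.2, 0.5]
opening: 0.449
grasp_force: 0.0
clock: 1.7
eef_pos: [434.6, 26.6, 234.9]
tcp_rot: [-3.141, 0.001, 2.797]
contact_force: [-0.3, -0.3, -0.1]
opening: 0.453
grasp_force: 0.0
clock: 2.5
eef_pos: [432.8, 30.7, 234.8]
tcp_rot: [-3.141, -0.0, 1.692]
contact_force: [0.7, 0.3, -0.6]
opening: 0.453
grasp_force: 0.0
tool shift mm [-116.9   35.3    4.7] tool z turn deg -0.43 t 2.5
{'clock': 2.5, 'qpos': array([ 6.72355385e-02,  6.77888488e-02,  2.03720754e+00,  2.59308284e-04,
        1.03731212e+00, -5.45153838e-02]), 'qvel': array([ 1.32075833e-03,  1.45198434e-03,  7.23763999e-04, -7.76215022e-04,
       -1.81060848e-03,  1.37100084e+00]), 'joint_efforts': array([-6.99792174e-03, -3.67606509e+01, -3.16073585e+01,  8.61061453e-04,
        4.74016531e-03, -2.27817357e+00]), 'eef_pos': array([432.81022485,  30.72006005, 234.77154358]), 'tcp_rot': array([-3.14089000e+00, -2.61855753e-04,  1.69241521e+00]), 'contact_force': array([ 0.68981717,  0.28162594, -0.57333625]), 'wrist_torque': array([ 0.06291685, -0.02689406,  0.02688781]), 'grasp_force': 0.0, 'opening': 0.45267495820309717}
```

```bash
python3 -m inch '[[-0.039,0.0115,0,0,0,0,0.1],[-0.039,0.0115,0,0,0,0,0.1],[-0.039,0.0115,0,0,0,0,0.1],[0,0,0,0,0,0,0.1],[0,0,0,0,0,0,0.1]]'
python3 - <<'E'
from h import *
tool([482,-81,165],1.70)
T=eyes.grab_frame("top");S=eyes.grab_frame("scene")
for f,n in((T,"T"),(S,"S")):
    print(n,proj(f,r.sense()["eef_pos"]).round(1))
u,v=proj(T,[482,-81,190]).astype(int);a=T["img"][v-40:v+40,u-50:u+50]
u,v=proj(S,[482,-81,190]).astype(int);b=S["img"][v-40:v+40,u-50:u+50]
cv2.imwrite("pics/p1.png",cv2.resize(np.vstack([np.hstack([a,b])]),None,fx=4,fy=4,interpolation=3))
E
```

```text
clock: 3.0
eef_pos: [482.0, -81.6, 234.5]
tcp_rot: [-3.14, -0.001, 1.696]
contact_force: [-1.0, 0.5, 0.2]
opening: 0.451
grasp_force: 0.0
tool shift mm [ 0.5  0.1 69.5] tool z turn deg -0.22 t 3.0
T [365. 206.]
S [283.9 159.6]
```

View pics/p1.png

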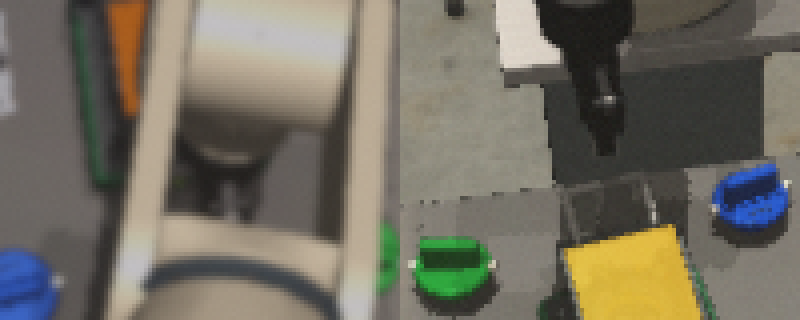

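Scene half of the crop: the fingertips at (607,150) hang centred over the pull bar, which runs from (560,185) to (650,178). In the top view the arm hides the pull. Going down and closing.

```bash
python3 -m inch '[[0,0,0.023,0,0,0,0.1],[0,0,0.023,0,0,0,0.1],[0,0,0.023,0,0,0,0.1],[0,0,0,0,0,0,0.1],[0,0,0,0,0,0,0.1]]'
python3 -m inch '[[0,0,0,0,0,0,1],[0,0,0,0,0,0,1],[0,0,0,0,0,0,1],[0,0,0,0,0,0,1],[0,0,0,0,0,0,1],[0,0,0,0,0,0,1]]' 40
```

```text
clock: 3.6
eef_pos: [482.0, -80.7, 166.3]
tcp_rot: [-3.141, -0.0, 1.699]
contact_force: [0.7, 1.0, 0.8]
opening: 0.452
grasp_force: 0.0
clock: 4.2
eef_pos: [483.7, -81.5, 166.8]
tcp_rot: [3.139, 0.0, 1.697]
contact_force: [4.5, 2.7, -0.0]
opening: 0.09
grasp_force: 39.0
```

```bash
python3 -m inch '[[0,0.0056,-0.0124,0,0,0,1],[0,0.0056,-0.0124,0,0,0,1],[0,0.0074,-0.0114,0,0,0,1],[0,0.0074,-0.0114,0,0,0,1],[0,0.0091,-0.0101,0,0,0,1],[0,0.0091,-0.0101,0,0,0,1],[0,0.0105,-0.0086,0,0,0,1],[0,0.0105,-0.0086,0,0,0,1]]'
```

```text
clock: 5.0
eef_pos: [540.4, -73.8, 251.9]
tcp_rot: [-3.126, -0.001, 1.698]
contact_force: [-25.1, -2.0, 25.7]
opening: 0.092
grasp_force: 41.7
```

```bash
python3 -m inch '[[0,0,0,0,0,0,1],[0,0,0,0,0,0,1],[0,0,0,0,0,0,1]]'
python3 -c "
from h import *
T=eyes.grab_frame('top');S=eyes.grab_frame('scene')
cv2.imwrite('pics/p2.png',cv2.resize(np.hstack([T['img'][110:240,290:430],S['img'][110:240,220:360]]),None,fx=2.8,fy=2.8,interpolation=3))"
```

```text
clock: 5.3
eef_pos: [542.9, -73.5, 253.8]
tcp_rot: [-3.134, -0.001, 1.698]
contact_force: [-26.6, 0.1, 35.8]
opening: 0.095
grasp_force: 42.9
```

View pics/p2.png

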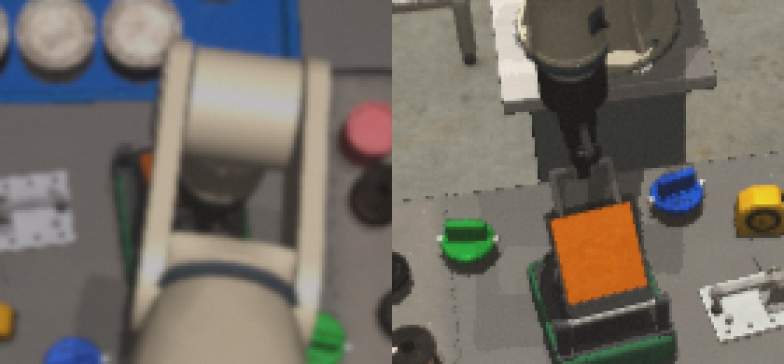

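The crop shows the pull pinched and the cover lifted to about 0.9 rad. The radial force implies the bar sits about 8 mm below the TCP, so I'll correct the arc and carry on.

```bash
python3 -m inch '[[0,-0.005,-0.002,0,0,0,1],[0,0,0,0,0,0,1],[0,0.012,-0.0087,0,0,0,1],[0,0.0128,-0.0077,0,0,0,1],[0,0.0132,-0.0066,0,0,0,1],[0,0,0,0,0,0,1]]'
```

```text
clock: 6.0
eef_pos: [580.6, -68.6, 277.5]
tcp_rot: [3.141, -0.001, 1.698]
contact_force: [-3.7, 3.4, 10.7]
opening: 0.089
grasp_force: 41.6
```

```bash
python3 -m inch '[[0,0.0139,-0.0055,0,0,0,1],[0,0.0142,-0.0043,0,0,0,1],[0,0.0145,-0.0031,0,0,0,1],[0,0.0148,-0.0019,0,0,0,1],[0,0.0148,-0.0006,0,0,0,1],[0,0,0,0,0,0,1],[0,0,0,0,0,0,1],[0,0,0,0,0,0,1]]'
```

```text
clock: 6.8
eef_pos: [651.5, -59.4, 292.0]
tcp_rot: [3.14, -0.001, 1.698]
contact_force: [0.2, 5.0, 4.0]
opening: 0.091
grasp_force: 41.8
```

```bash
python3 -m inch '[[0,0,0,0,0,0,0],[0,0,0,0,0,0,0],[0,0,0,0,0,0,0],[0,0,-0.03,0,0,0,0],[0,0,-0.03,0,0,0,0],[0,0,-0.02,0,0,0,0],[0,-0.03,0,0,0,0,-1],[0,-0.03,0,0,0,0,-1]]'
python3 -c "
from h import *
tool([469,-337,200],-0.16)"
```

```text
clock: 7.6
eef_pos: [591.5, -68.0, 371.6]
tcp_rot: [3.141, 0.001, 1.698]
contact_force: [0.5, 0.3, -0.3]
opening: 0.822
grasp_force: 0.0
tool shift mm [-251.2 -155.7  171.7] tool z turn deg 106.44 t 7.6
```

```bash
python3 -m inch '[[-0.0314,-0.0195,0.0125,0,0,0,-1],[-0.0314,-0.0195,0.0125,0,0,0,-1],[-0.0314,-0.0195,0.0125,0,0,0,-1],[-0.0314,-0.0195,0.0125,0,0,0,-1],[-0.0314,-0.0195,0.0125,0,0,0,-1],[-0.0314,-0.0195,0.0125,0,0,0,-1],[-0.0314,-0.0195,0.0125,0,0,0,-1],[-0.0314,-0.0195,0.0125,0,0,0,-1]]'
python3 -m inch '[[0,0,0,0,0,8.19,-1],[0,0,0,0,0,8.19,-1],[0,0,0,0,0,8.19,-1],[0,0,0,0,0,8.19,-1],[0,0,0,0,0,8.19,-1],[0,0,0,0,0,8.19,-1],[0,0,0,0,0,8.19,-1],[0,0,0,0,0,8.19,-1]]'
python3 -m inch '[[0,0,0,0,0,8.19,-1],[0,0,0,0,0,8.19,-1],[0,0,0,0,0,8.19,-1],[0,0,0,0,0,8.19,-1],[0,0,0,0,0,8.19,-1],[0,0,0,0,0,0,-1],[0,0,0,0,0,0,-1],[0,0,0,0,0,0,-1]]'
python3 - <<'E'
from h import *
T=eyes.grab_frame("top");S=eyes.grab_frame("scene")
np.save("top1.npy",T,allow_pickle=True);np.save("scene1.npy",S,allow_pickle=True)
tool([469,-337,150],-0.16)
a=T["img"][155:235,315:395]; b=S["img"][165:245,250:330]
print(proj(T,[567.7,-70.3,90]),proj(S,[567.7,-70.3,90]))
cv2.imwrite("pics/p3.png",cv2.resize(np.hstack([a,b]),None,fx=5,fy=5,interpolation=3))
E
```

```text
clock: 8.4
eef_pos: [467.8, -338.0, 270.9]
tcp_rot: [-3.141, 0.0, 1.698]
contact_force: [0.6, 0.3, 1.3]
opening: 0.999
grasp_force: 0.0
clock: 9.2
eef_pos: [468.6, -336.7, 271.3]
tcp_rot: [-3.142, 0.0, 0.548]
contact_force: [0.2, -0.9, -0.1]
opening: 0.999
grasp_force: 0.0
clock: 10.0
eef_pos: [468.8, -336.6, 271.3]
tcp_rot: [3.142, 0.0, -0.157]
contact_force: [-0.3, 0.0, -0.2]
opening: 1.004
grasp_force: 0.0
tool shift mm [  0.2   0.4 121.4] tool z turn deg 0.08 t 10.1
[357.39987419 187.95363769] [292.82089056 206.44059287]
```

View pics/p3.png

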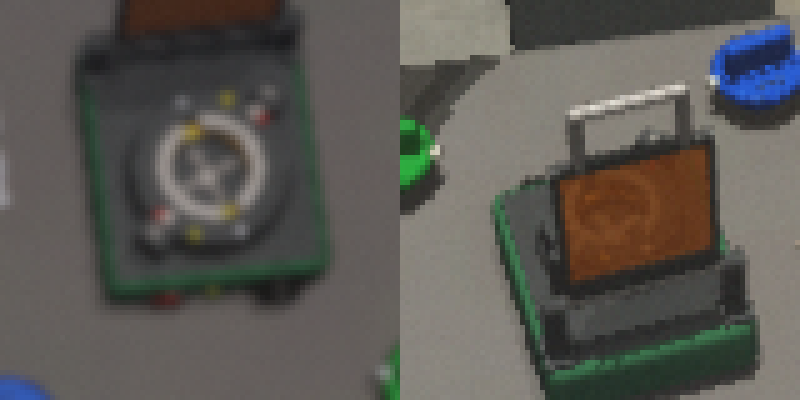

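Left crop: neck with white marks at (182,102) and (240,230) and yellow marks at (228,98) and (195,234). Their midpoint, (211,166), agrees with my hinge-based estimate. Right crop: the cover is standing upright.

```bash
python3 - <<'E'
from h import *
T=np.load("top1.npy",allow_pickle=True).item()
a=T["img"][155:235,315:395];hsv=cv2.cvtColor(cv2.resize(a,None,fx=5,fy=5,interpolation=3),cv2.COLOR_BGR2HSV)
for n,ps in(("w",((182,102),(240,230))),("y",((228,98),(195,234)))):
    q=[]
    for u,v in ps:
        w=hsv[v-12:v+13,u-12:u+13].astype(float); 
        x=(w[...,2]-np.median(w[...,2])).clip(15)-15 if n=="w" else (w[...,1]-np.median(w[...,1])).clip(30)-30
        g=np.mgrid[-12:13,-12:13]; dv,du=(g*x).sum((1,2))/x.sum()
        q.append(onz(T,(u+du+.5)/5-.5+315,(v+dv+.5)/5-.5+155,90)[:2])
    d=q[0]-q[1];print(n,(q[0]+q[1])/2,np.linalg.norm(d),np.arctan2(d[1],d[0]))
E
python3 -m inch '[[0,0,0.03,0,0,0,-1],[0,0,0.03,0,0,0,-1],[0,0,0.03,0,0,0,-1],[0,0,0.03,0,0,0,-1],[0,0,0.03,0,0,0,-1],[0,0,0.03,0,0,0,-1],[0,0,0.03,0,0,0,-1],[0,0,0,0,0,0,-1]]'
```

```text
w [568.61852643 -67.74134672] 90.28356014989626 0.42146239823927
y [567.77348005 -68.22382012] 93.25722832578279 -0.23193048418997195
clock: 10.9
eef_pos: [466.7, -335.0, 58.0]
tcp_rot: [-3.139, 0.006, -0.159]
contact_force: [0.4, -0.4, -0.9]
opening: 1.003
grasp_force: 0.0
```

```bash
python3 -m inch '[[0,0,0,0,0,0,-1],[0,0,0,0,0,0,-1]]'
python3 -m inch '[[0,0,0.006,0,0,0,-1],[0,0,0,0,0,0,0],[0,0,0,0,0,0,1],[0,0,0,0,0,0,1],[0,0,0,0,0,0,1],[0,0,0,0,0,0,1],[0,0,0,0,0,0,1],[0,0,0,0,0,0,1]]' 50
```

```text
clock: 11.1
eef_pos: [469.9, -337.2, 63.0]
tcp_rot: [3.141, -0.002, -0.16]
contact_force: [-0.4, 0.8, 0.5]
opening: 0.997
grasp_force: 0.0
clock: 11.9
eef_pos: [468.8, -336.5, 55.3]
tcp_rot: [-3.141, 0.0, -0.161]
contact_force: [0.4, 0.5, -0.4]
opening: 0.149
grasp_force: 53.0
```

```bash
python3 -m inch '[[0,0,-0.01,0,0,0,1],[0,0,-0.02,0,0,0,1],[0,0,-0.03,0,0,0,1],[0,0,-0.03,0,0,0,1],[0,0,-0.03,0,0,0,1],[0,0,-0.03,0,0,0,1],[0,0,0,0,0,0,1],[0,0,0,0,0,0,1]]'
python3 - <<'E'
from h import *
T=eyes.grab_frame("top");S=eyes.grab_frame("scene")
np.save("top2.npy",T,allow_pickle=True);np.save("scene2.npy",S,allow_pickle=True)
e=r.sense()["eef_pos"];print(e)
o=[]
for n,f in(("T",T),("S",S)):
    u,v=proj(f,e-[0,0,30]);print(n,u,v);u,v=int(u),int(v);o.append(f["img"][v-30:v+30,u-40:u+40])
cv2.imwrite("pics/p4.png",cv2.resize(np.hstack(o),None,fx=5,fy=5,interpolation=3))
E
```

```text
clock: 12.7
eef_pos: [469.1, -336.6, 206.3]
tcp_rot: [3.141, -0.001, -0.161]
contact_force: [-0.4, 1.1, -1.7]
opening: 0.152
grasp_force: 53.1
[ 468.2296606  -336.03269092  204.46079952]
T 448.41314449274756 215.09725102542006
S 210.00928181904956 179.07513624068054
```

View pics/p4.png

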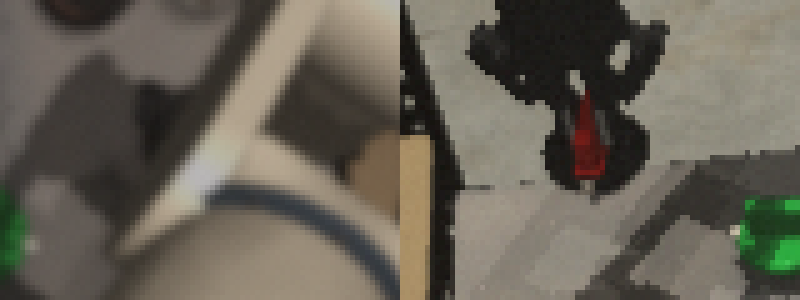

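In the scene crop, the red bar is held at (588,150), the lid is level and its near tab is at (588,187). The arm hides it from the top camera. From the earlier top-view measurements, the lid centre is about 2.3 mm ahead of the TCP along tool x.

```bash
python3 -m inch '[[0.0067,-0.0348,0,0,0,0,1],[0.0067,-0.0348,0,0,0,0,1],[0.0067,-0.0348,0,0,0,0,1],[0.0067,-0.0348,0,0,0,0,1],[0.0067,-0.0348,0,0,0,0,1],[0.0067,-0.0348,0,0,0,0,1],[0.0067,-0.0348,0,0,0,0,1],[0.0067,-0.0348,0,0,0,0,1]]'
python3 -m inch '[[0,0,0,0,0,-6.72,1],[0,0,0,0,0,-6.72,1],[0,0,0,0,0,-6.72,1],[0,0,0,0,0,-6.72,1],[0,0,0,0,0,-6.72,1],[0,0,0,0,0,0,1],[0,0,0,0,0,0,1],[0,0,0,0,0,0,1]]'
python3 - <<'E'
from h import *
tool([566,-70,147],.427)
T=eyes.grab_frame("top");S=eyes.grab_frame("scene")
np.save("top3.npy",T,allow_pickle=True)
e=r.sense()["eef_pos"]
o=[]
for n,f in(("T",T),("S",S)):
    u,v=proj(f,e-[0,0,30]);u,v=int(u),int(v);print(u,v);o.append(f["img"][v-30:v+30,u-40:u+40])
cv2.imwrite("pics/p5.png",cv2.resize(np.hstack(o),None,fx=5,fy=5,interpolation=3))
E
```

```text
clock: 13.6
eef_pos: [565.8, -68.7, 203.8]
tcp_rot: [3.141, 0.003, -0.16]
contact_force: [-0.7, -0.4, -0.9]
opening: 0.153
grasp_force: 53.1
clock: 14.4
eef_pos: [566.0, -70.3, 204.8]
tcp_rot: [-3.141, 0.001, 0.423]
contact_force: [0.0, 0.1, -2.3]
opening: 0.154
grasp_force: 53.1
tool shift mm [ 0.1 -0.2 57.8] tool z turn deg -0.21 t 14.4
359 182
291 189
```

View pics/p5.png

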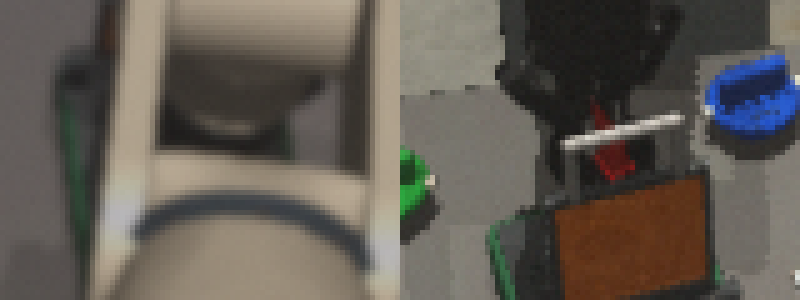

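Bar seen through the pull at (610,140), lid level above the neck. Descending.

```bash
python3 -m inch '[[0,0,0.019,0,0,0,1],[0,0,0.019,0,0,0,1],[0,0,0.019,0,0,0,1],[0,0,0,0,0,0,1],[0,0,0,0,0,0,1]]'
python3 -m inch '[[0,0,0.003,0,0,0,1],[0,0,0.003,0,0,0,1],[0,0,0.003,0,0,0,1],[0,0,0,0,0,0,1],[0,0,0,0,0,0,1]]'
```

```text
clock: 15.0
eef_pos: [566.3, -70.3, 148.5]
tcp_rot: [-3.141, 0.0, 0.425]
contact_force: [-0.4, -0.4, -0.0]
opening: 0.154
grasp_force: 53.0
clock: 15.5
eef_pos: [566.3, -70.3, 139.4]
tcp_rot: [3.142, -0.0, 0.426]
contact_force: [-0.5, 0.5, -1.3]
opening: 0.152
grasp_force: 53.0
```

```bash
python3 -m inch '[[0,0,0.003,0,0,0,1],[0,0,0.003,0,0,0,1],[0,0,0,0,0,0,1]]'
python3 -m inch '[[0,0,0.003,0,0,0,1],[0,0,0.003,0,0,0,1],[0,0,0,0,0,0,1],[0,0,0,0,0,0,1]]'
```

```text
clock: 15.8
eef_pos: [566.0, -70.3, 132.9]
tcp_rot: [-3.141, 0.001, 0.426]
contact_force: [0.0, 0.4, -2.1]
opening: 0.155
grasp_force: 53.0
clock: 16.2
eef_pos: [566.3, -70.2, 127.2]
tcp_rot: [-3.141, 0.0, 0.426]
contact_force: [0.5, 0.3, -1.7]
opening: 0.155
grasp_force: 53.0
```

```bash
python3 -m inch '[[0,0,0.003,0,0,0,1],[0,0,0.002,0,0,0,1],[0,0,0,0,0,0,1],[0,0,0,0,0,0,1]]'
python3 -m inch '[[0,0,0.0015,0,0,0,1],[0,0,0.0015,0,0,0,1],[0,0,0,0,0,0,1],[0,0,0,0,0,0,1]]'
```

```text
clock: 16.6
eef_pos: [566.2, -70.2, 122.3]
tcp_rot: [-3.141, 0.0, 0.426]
contact_force: [-0.6, -0.3, -2.3]
opening: 0.152
grasp_force: 53.1
clock: 17.0
eef_pos: [566.3, -70.4, 121.1]
tcp_rot: [3.141, -0.0, 0.426]
contact_force: [-7.5, -1.3, 18.4]
opening: 0.152
grasp_force: 55.8
```

Touchdown is at TCP z = 121.1, against 121.3 expected for home. Now the twist, clockwise, in two parts.

```bash
python3 -m inch '[[-0.0009,-0.0004,-0.0005,0,0,0,1],[0,0,0,0,0,0,1],[0,0,0,0,0,0,1]]' 80
python3 -m inch '[[0,-0.0002,0,0,0,5,1],[0,-0.0002,0,0,0,5,1],[0,-0.0002,0,0,0,5,1],[0,-0.0002,0,0,0,5,1],[0,0,0,0,0,0,1],[0,0,0,0,0,0,1]]'
python3 -c "
from h import *
s=r.sense();print(s['eef_pos'],s['wrist_torque'],s['contact_force'])"
```

```text
clock: 17.3
eef_pos: [566.3, -70.5, 121.2]
tcp_rot: [3.14, -0.002, 0.426]
contact_force: [-0.8, -0.5, 8.8]
opening: 0.147
grasp_force: 78.9
clock: 17.9
eef_pos: [566.4, -70.1, 121.2]
tcp_rot: [3.14, -0.003, 0.077]
contact_force: [-1.0, -2.4, 8.4]
opening: 0.148
grasp_force: 78.7
[566.41098841 -70.05077527 121.19561058] [-0.31180324  0.09977326  0.02911429] [-1.02318859 -2.41678977  8.38085383]
```

```bash
python3 -m inch '[[0,-0.0002,0,0,0,5,1],[0,-0.0002,0,0,0,5,1],[0,-0.0002,0,0,0,5,1],[0,0,0,0,0,2.8,1],[0,0,0,0,0,0,1],[0,0,0,0,0,0,1],[0,0,0,0,0,0,1]]'
python3 - <<'E'
from h import *
s=r.sense();print(s['eef_pos'],s['tcp_rot'],s['wrist_torque'],s['contact_force'])
S=eyes.grab_frame("scene");T=eyes.grab_frame("top")
o=[]
for f in(T,S):
    u,v=proj(f,s['eef_pos']-[0,0,20]).astype(int);o.append(f["img"][v-35:v+35,u-40:u+40])
cv2.imwrite("pics/p6.png",cv2.resize(np.hstack(o),None,fx=5,fy=5,interpolation=3))
E
```

```text
clock: 18.6
eef_pos: [566.4, -69.8, 121.2]
tcp_rot: [3.141, -0.003, -0.233]
contact_force: [-1.6, -4.2, 7.4]
opening: 0.147
grasp_force: 78.7
[566.43453835 -69.80212312 121.21909658] [ 3.14087327 -0.003287   -0.23342298] [-0.65343398  0.02847418  0.118507  ] [-1.55714829 -4.21226641  7.40367119]
```

View pics/p6.png

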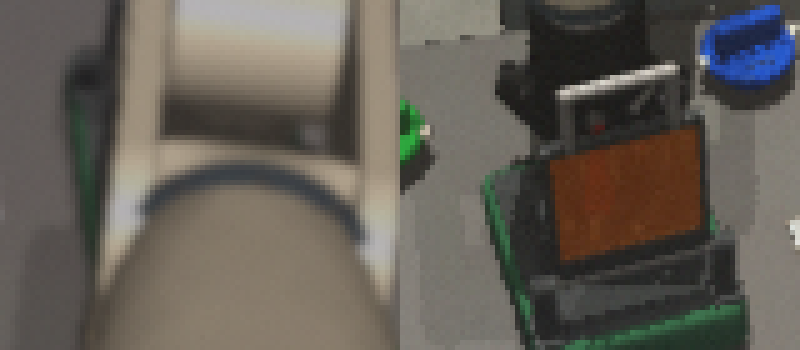

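In the crop, the cover stands upright and the red bar is visible through it at (600,125). TCP height is still at home, and the torque has risen to about 0.12 N m, as expected with the spring at half-turn. Handing in.

```bash
python3 -c "
from h import *
print(r.sense()['wrist_torque']);print(r.sign_off())"
```

```text
[-0.69130237  0.04634037  0.13488935]
the job is handed in; nothing more can be done
None
```

I handed the job in at about 19 s with the cover upright and the lid home, gripped at about 79 N and held at the yellow marks. The ring angle of about 0.61 rad is estimated from the tool's turn, because the arm hid the marks, and the hand-in gave no verdict.

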